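# Light up the battery contacts for inspection

## Robot

A 7-joint arm with a two-finger parallel gripper is mounted at the origin on the work surface. World frame = base frame: x ahead of the robot, y to its left, z up, the work surface at z = 0. Lengths are in m, angles in rad, forces in N, time in s.
With the tool pointing down it reaches from about 0.425 to 0.925 m from the base axis. Payload 6.8 kg.
Tool frame: the origin (TCP) lies at the very end of the fingers, on their centre line; the grasp point (between the pads) lies 19 mm behind it; z points along the fingers, y is the line along which they close (so a half turn about z gives the same grasp; the last joint's range is limited). The gripper opens to 85 mm and grips with 20 to 120 N. Pads are 22 mm wide; open, the fingers measure 114 mm over their backs; the gripper's body (76 mm by 85 mm) begins 54 mm behind the grasp point. The pads swing forward as they close: fully open they stand 13 mm farther back than shut.
Start: joints at [1.083, 0.477, 0.022, 1.555, -0.011, 1.109, -0.083], TCP at [0.25, -0.627, 0.231] pointing down, gripper open.
Joint ranges: [-2.96, 2.96], [-0.34, 2.1], [-1.41, 1.46], [0.24, 2.44], [-1.37, 4.51], [0.17, 1.92], [-2.96, 2.96]. Speed limits (rad/s): [2.39, 2.39, 3.14, 3.14, 3.14, 3.14, 3.14].

## Interface

Orientations are given as a rotation vector (axis times angle).
In Python, from bench import monitor, optics, r gives the robot as it stands.
- The arm moves only by the shell command python3 -m crank 'ROWS' [OPENING] [FORCE]. ROWS is JSON, a list of rows, each a list of 2 entries, a list of its own where there are three numbers: the shift along the tool's x, y, z in cm, then the turn, a rotation vector about the tool's x, y, z in rad. A call has 1 to 5 rows; each row shifts and turns the commanded pose from where the row before left it, along the tool's axes as they then stand; what a row does not reach is not made up. A row lasts 1/10 s, in which the tool goes at most 50 mm and 8.59 degrees, less where a joint would pass 70% of its speed; a pose out of reach is approached as far as the arm can. A call is refused whole if a number of a shift passes 5 or a number of a turn 0.15, either way. A call with a gripper value outside its range is refused whole. OPENING is the finger opening in cm, from 0 to 8.54, set as the call begins (- or left out, the last holds). The fingers move at their own pace and stop on an object; FORCE is the grip in N (left out, the last holds). Time passes only in rows, so rows that do not move let the fingers close. It gives the time, the measured TCP pose, the force, the opening and the grip force at its end, in the units of the state.
- monitor.get_obs(): the state, without advancing time (a new reading comes with each control period).
- optics.grab_frame(name): name is "scene" or "top" or "wrist"; returns (picture, depth): 480x640x3 uint8, red, green, blue; 480x640 float32, m along the optical axis (not along the pixel's ray), 0 where there is no reading.
- optics.camera_model(name): a dict with "vertical_fov" (degrees; the focal length in pixels is half the picture's height over the tangent of half this angle, whatever the lens; pixels are square), "cx", "cy" (the principal point, pixels), "R" (3x3) and "t" (3): a world point X has camera coordinates R X + t; the wrist camera has in their place "hand_eye" (4x4, takes a point from camera to tool coordinates, whose origin is the TCP and whose axes are the flange's). Camera axes: x right, y down, z forward; pixel columns grow to the right and rows downward; lengths in m; the calibration is good to about 2 mm. A picture is of the moment at which its call begins: read the wrist's pose just before it. camera_model takes no time and is no camera call.
- r.hand_in(): hands the job in; it is judged then, once.
The state is a dict: "clock": time; "joints": joint angles; "qvel": joint speeds; "tau": joint torques, N m; "tcp_pos": TCP position; "orientation": TCP orientation; "contact_force": force on the tool from outside, world axes, zero at the start; "moment": the same for the moment, N m; "grip_width": finger opening in m; "gripper_force": force on a finger pad.
Only numpy, scipy, OpenCV 4.12 (cv2) and the standard library are available. Lean on these libraries where they do the work, as an engineer would, in place of code of your own. Each camera call takes 0.05 s, during which the arm holds its last target. There are 200 camera calls.

## Task

The cordless-tool battery pack lies on the bench with its contact rails down: first turn it over and lay it flat on the wooden board, rails up, gently, without letting it topple or drop. Then swing the jointed bench lamp so that its head stays straight above the middle of the pack, and last push the lamp's dimmer slide all the way to its bright end, against the stop. Leave the tools and other things on the bench where they are.

Things in the scene. Friction and masses are not known exactly. Their poses are not given: they have to be found in the camera images.
- battery: Battery pack, about 0.4 kg: black case 116 x 52 x 38 mm (x, y, z), two grey rails (100 x 8 x 10 mm, at y = -20 and +20 mm) along one 116 x 52 face, thin steel contacts between them. Origin: middle of the plane of the rails' free faces. x along its length, y across (52 mm, flat sides to grip), z from the rails to the flat back: the case fills z = 10 to 48 mm. Starts rails down, z up.
- battery_mid (a point): Centre of the battery's case (29 mm along its z from its origin). The case's end faces are flat: it stands on either end, 116 mm tall. To turn it over, stand it on end, let go, take it from the other side and lay it down on its flat back; on the board this point is then 31 mm above the bench.
- board: Fixed dark wooden board, 200 x 280 x 12 mm (x, y, z), lying on the bench. Origin: centre of its underside; its top is 12 mm above the bench.
- lamp_grip (a point): Centre of the free length of the upright round black knob (26 mm diameter, 50 mm free above the arm tube) on top of the lamp's head, 250 mm above the bench. Take it here from above and drag it level; the head cannot rise or tip. The lamp's second arm, an 18 mm tube, joins the head 45 mm below this point.
- lamp_mouth (a point): Centre of the lamp shade's open underside (124 mm diameter), straight below lamp_grip, 105 mm above the bench. This point must stand over the pack.
- lamp_shoulder (a joint): Turn of the lamp's first arm (220 mm from post to elbow, level, 183 mm above the bench) about its upright post, rad, counter-clockwise from above; 0 = pointing at the robot (-x, when straight), range -2 to 2. Stiff: about 0.5 N m of friction holds it where it is left.
- lamp_elbow (a joint): Turn of the second arm (220 mm from elbow to head, level, 205 mm above the bench) relative to the first, rad, counter-clockwise from above, 0 = straight on, range -2.5 to 2.5. Stiff: about 0.35 N m of friction. Starts bent at 1.9 to 2.15. The head and knob are rigid on this arm and turn with it as they are dragged (let the grip turn too); dragging takes 2 to 8 N.
- lamp_post: Fixed lamp foot (disc 150 mm diameter) and upright post, 175 mm high. Origin: centre of the foot's underside, on the post's axis.
- dimmer_base: Fixed grey dimmer box, 85 x 160 x 35 mm (x, y, z). Origin: centre of its underside. The slide runs along its y; the bright end is at its +y end (left as seen from the robot), where a white row of bars grows wide.
- dimmer_grip (a point): Grip point of the dimmer's upright black slide grip (28 mm in the box's x, 20 mm in its y, 40 mm high above the box): on its middle, 25 mm above the box's top, 60 mm above the bench.
- dimmer (a joint): Position of the dimmer slide, m: 0 = dim end, 0.080 = bright end stop, towards the box's +y. Friction about 2.5 N.
- tin: Bystander, leave alone: upright screw-top can, 68 mm diameter, 95 mm tall. Origin: centre of its underside.
- wrench: Bystander, leave alone: steel spanner lying flat, 180 mm. Origin: centre of its underside.
- screwdriver: Bystander, leave alone: grey-handled screwdriver, 200 mm. Origin: centre of its underside.
- hammer: Bystander, leave alone: wooden-handled hammer lying flat, 260 mm. Origin: centre of its underside.
- mug: Bystander, leave alone: white mug, 80 mm diameter, 90 mm tall. Origin: centre of its underside.
- spray: Bystander, leave alone: spray can standing upright, 64 mm diameter, 190 mm tall. Origin: centre of its underside.
- tape: Bystander, leave alone: tape measure standing on edge, 70 x 36 x 66 mm. Origin: centre of its underside.
Things that resemble listed ones, but are neither listed nor needed, are in the scene too. Leave any pink look-alike of the battery alone.

How it is judged:
On the way, in this order (a step that is already met when the one before it is completed fails the run):
1. the battery pack lies turned over, rails up, on the board, let go (angle between battery's own z axis and vertical above 3.04 rad and height (world z) of battery_mid between 0.026 and 0.037 m and x of battery_mid in the frame of board between -0.085 and 0.085 m and y of battery_mid in the frame of board between -0.125 and 0.125 m and contact force between the fingers and battery below 0.5 N and linear speed of battery below 0.02 m/s), for 0.3 s.
2. the lamp's head stands still above the middle of the pack (horizontal distance between lamp_mouth and battery_mid below 0.03 m and velocity of joint lamp_shoulder between -0.03 and 0.03 rad/s and velocity of joint lamp_elbow between -0.03 and 0.03 rad/s), for 0.3 s.
3. the dimmer slide is at its bright end stop (value of joint dimmer above 0.075 m), for 0.2 s.
At the end, for the whole second after the job is handed in: The pack lies at rest, let go, rails up (within 0.1 rad) flat on the board, its centre at least about 15 mm inside the board's edges; the centre of the lamp's mouth is within 30 mm, horizontally, of the pack's centre and the lamp is still; the dimmer slide is within 5 mm of its bright end stop (all of step 1 and all of step 2 and value of joint dimmer above 0.075 m); the robot touches nothing.
It fails at once if the pack is dropped or topples (faster than 0.8 m/s or 6 rad/s) (linear speed of battery above 0.8 m/s or angular speed of battery above 6 rad/s).
It fails at once if a bystander is moved by more than 40 mm (distance of any of tin, wrench, screwdriver, hammer, mug, spray, tape from where it was at the start of the episode above 0.04 m).
It also fails if it takes over 72 s, if anything falls off the work surface, if the arm or the gripper's body presses on something with over 40 N, if the wrist force passes 120 N, or if a joint passes its speed limit or range.

## Working session

There is one attempt and no reset: what is moved stays moved. The work goes in short steps, Python scripts to look and compute and a shell command to move; the robot and the scene stay as the last step left them, time stands still between calls to the robot, and variables do not carry over. Pictures are saved under pics/ and viewed, at most 10 in all, crops included, and the job is handed in when it is done.

```bash
ls; mkdir -p pics; python3 - <<'E'
from bench import monitor, optics, r
import cv2,json
print(monitor.get_obs())
for n in ("scene","top"):
    p,d=optics.grab_frame(n); cv2.imwrite(f"pics/{n}0.png",p[:,:,::-1]); 
    import numpy as np; np.savez(f"/tmp/{n}0.npz",p=p,d=d)
    print(n,optics.camera_model(n))
print(optics.camera_model("wrist"))
E
```

```text
pics
{'clock': 0.0, 'joints': array([ 1.08289772,  0.47778503,  0.02231094,  1.55645317, -0.01151994,
        1.10930971, -0.08308304]), 'qvel': array([-1.34689553e-03, -4.48475953e-05,  9.84889443e-04,  1.99237388e-03,
        8.18199461e-04,  1.90391720e-03, -4.60055395e-04]), 'tau': array([-6.36540717e-04, -5.96446824e+01,  1.60786439e+00, -2.81201541e+01,
        1.24084018e-02,  9.14200995e-03,  8.80572884e-06]), 'tcp_pos': array([ 0.25003139, -0.62634097,  0.23033454]), 'orientation': array([-3.08336004e+00, -5.92757627e-01,  7.02116571e-04]), 'contact_force': array([ 0.64828203,  0.32811115, -2.09206887]), 'moment': array([-0.02768136, -0.01075761,  0.00393947]), 'gripper_force': 0.0, 'grip_width': 0.08539136172286402}
scene {'vertical_fov': 55.172264214997696, 'cx': 321.14979805073193, 'cy': 246.0654103732031, 'R': array([[ 0.65067835,  0.75932799,  0.00622   ],
       [ 0.51907528, -0.43879415, -0.73349884],
       [-0.5542369 ,  0.48050046, -0.67966224]]), 't': array([-0.2779005 , -0.16924955,  1.67813325])}
top {'vertical_fov': 57.58997299024256, 'cx': 320.5813914721224, 'cy': 236.49964296137944, 'R': array([[-0.02972629, -0.99954642,  0.00482679],
       [-0.98297397,  0.02835675, -0.1815436 ],
       [ 0.18132438, -0.01014123, -0.98337105]]), 't': array([-0.09159351,  0.54636384,  1.21115988])}
{'vertical_fov': 62.16145402865482, 'cx': 325.3411640412692, 'cy': 248.10117905343344, 'hand_eye': array([[-4.47722830e-04, -9.65550305e-01, -2.60216078e-01,
         6.67451293e-02],
       [ 9.99999433e-01, -6.83815553e-04,  8.16766365e-04,
         3.84841422e-05],
       [-9.66568814e-04, -2.60215565e-01,  9.65550064e-01,
        -1.42614440e-01],
       [ 0.00000000e+00,  0.00000000e+00,  0.00000000e+00,
         1.00000000e+00]])}
```

View pics/scene0.png

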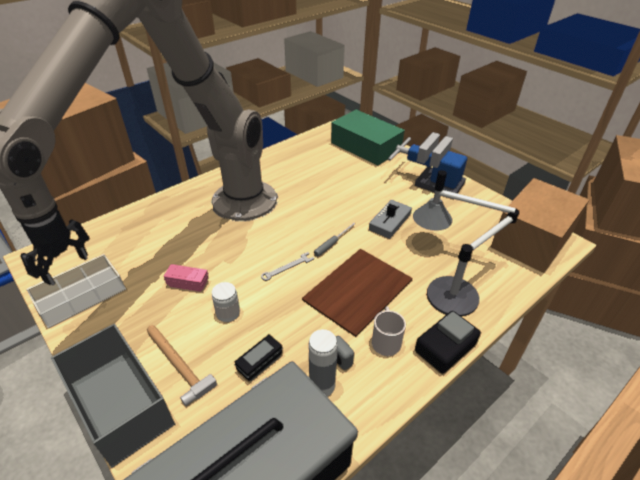

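View pics/top0.png

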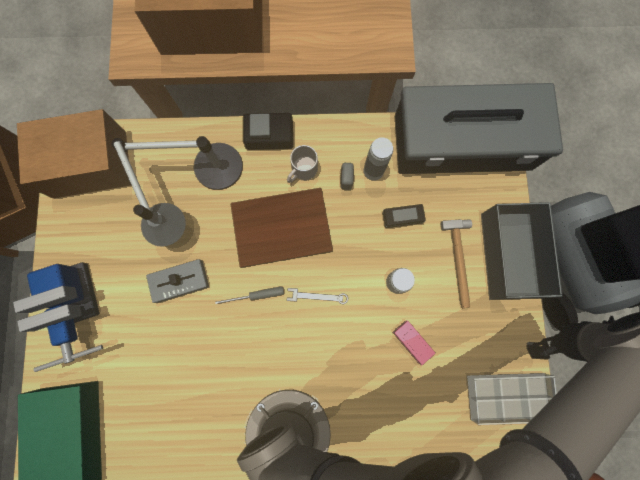

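The scene view shows the battery at px (260,357), the board at (357,290), the lamp head at (435,205) with its post at (455,290), and the dimmer at (390,217). The pink look-alike is at (186,278). In the top view the battery is at (404,216), the board at (282,228), the knob at about (143,212), the elbow at (120,147), the post at (204,146) and the dimmer at (177,281), with its white bars towards the lower edge.

```bash
cat > h.py <<'E'
import numpy as np, cv2
from bench import monitor, optics, r
from scipy.spatial.transform import Rotation as Ro
def load(n): z=np.load(f"/tmp/{n}0.npz"); return z['p'],z['d']
def cam(n,obs=None):
    c=optics.camera_model(n); f=240/np.tan(np.radians(c['vertical_fov'])/2)
    if n=="wrist":
        T=np.eye(4);T[:3,:3]=Ro.from_rotvec(obs['orientation']).as_matrix();T[:3,3]=obs['tcp_pos'];T=T@c['hand_eye']
        return f,c['cx'],c['cy'],T[:3,:3],T[:3,3]
    R=np.array(c['R']); return f,c['cx'],c['cy'],R.T,-R.T@c['t']
def cloud(n,d,obs=None):
    f,cx,cy,A,o=cam(n,obs); v,u=np.mgrid[:480,:640]
    P=np.stack([(u-cx)/f*d,(v-cy)/f*d,d],-1)@A.T+o; P[d==0]=np.nan; return P
def plane(n,uv,z,obs=None):
    f,cx,cy,A,o=cam(n,obs); q=A@np.array([(uv[0]-cx)/f,(uv[1]-cy)/f,1]); return o+q*(z-o[2])/q[2]
def snap(n):
    obs=monitor.get_obs(); p,d=optics.grab_frame(n); return obs,p,d,cloud(n,d,obs)
def rect(xy):
    (c,s,a)=cv2.minAreaRect((np.asarray(xy)*1000).astype(np.float32)); 
    if s[0]<s[1]: s=s[::-1]; a+=90
    return np.array(c)/1000,np.round(s),(a+90)%180-90   # centre, sizes mm, long-axis angle deg
def tool(v,obs=None):
    obs=obs or monitor.get_obs(); return Ro.from_rotvec(obs['orientation']).inv().apply(v)
E
python3 - <<'E'
from h import *
for n,boxes in (("top",dict(bat=(380,200,430,232),board=(228,185,335,270),knob=(125,195,165,225),dim=(140,255,212,305),post=(190,130,218,160),elb=(108,135,132,160))),
                ("scene",dict(bat=(225,330,290,382),board=(295,245,415,335),knob=(425,165,455,200),dim=(365,195,415,240),post=(450,235,480,270),elb=(500,200,530,225)))):
    p,d=load(n);P=cloud(n,d);hsv=cv2.cvtColor(p,cv2.COLOR_RGB2HSV)
    for k,(a,b,c,e) in boxes.items():
        Q=P[b:e,a:c].reshape(-1,3);H=hsv[b:e,a:c].reshape(-1,3);z=Q[:,2]
        if k=="board":m=(H[:,2]<110)&(H[:,1]>100)&(abs(z-.012)<.008)
        elif k=="bat":m=(z>.038)&(z<.056)
        elif k=="dim":m=(z>.025)&(z<.043)
        elif k=="knob":m=(z>.26)&(z<.29)
        elif k=="post":m=(z>.14)
        else:m=(z>.15)
        q=Q[m]; print(n,k,len(q),"z med %.3f max %.3f"%(np.median(q[:,2]),q[:,2].max()),*rect(q[:,:2]) if len(q)>3 else "", "mean",q.mean(0).round(3))
        if k=="dim":
            g=Q[(z>.06)]; print("  grip",len(g),g.mean(0).round(3),rect(g[:,:2]),g[:,2].max())
E
```

```text
top bat 707 z med 0.048 max 0.055 [ 0.60230261 -0.35488998] [118.  53.] -84.27654123306274 mean [ 0.601 -0.354  0.048]
top board 4804 z med 0.012 max 0.019 [0.58341724 0.00899582] [275. 198.] -81.31128311157227 mean [0.586 0.01  0.012]
top knob 115 z med 0.275 max 0.280 [0.57972675 0.32798944] [25. 24.] 87.05685424804688 mean [0.58  0.327 0.273]
top dim 1557 z med 0.035 max 0.042 [0.43092374 0.31185812] [161.  86.] -74.47947883605957 mean [0.43  0.31  0.035]
  grip 87 [0.431 0.306 0.074] (array([0.43222849, 0.30790826]), array([28., 20.]), 17.783382415771484) 0.08073169924940005
top post 243 z med 0.193 max 0.204 [0.78291449 0.20884586] [49. 33.] 75.84812927246094 mean [0.777 0.204 0.187]
top elb 267 z med 0.208 max 0.220 [0.76197925 0.41258377] [62. 46.] -1.8745574951171875 mean [0.767 0.41  0.205]
scene bat 904 z med 0.047 max 0.054 [ 0.60301788 -0.35598819] [117.  55.] -84.42651653289795 mean [ 0.606 -0.359  0.047]
scene board 2800 z med 0.011 max 0.018 [0.58738684 0.00573254] [278. 199.] -81.69663619995117 mean [ 0.597 -0.001  0.011]
scene knob 71 z med 0.272 max 0.277 [0.58254681 0.32615161] [26. 24.] 76.68339538574219 mean [0.584 0.323 0.27 ]
scene dim 695 z med 0.034 max 0.043 [0.43114551 0.30894202] [166.  86.] -75.01498508453369 mean [0.439 0.299 0.034]
  grip 74 [0.454 0.3   0.078] (array([0.48615976, 0.29631146]), array([143.,  29.]), -9.636795043945312) 0.11021026584108029
scene post 313 z med 0.186 max 0.200 [0.78210779 0.22394232] [87. 31.] -89.23503816127777 mean [0.785 0.202 0.181]
scene elb 325 z med 0.192 max 0.217 [0.77157684 0.46849942] [218.  78.] -80.73519325256348 mean [0.773 0.428 0.188]
```

```bash
python3 -m crank '[[[4.28,-1.2,0],[0,0,0]],[[4.28,-1.2,0],[0,0,0]],[[4.28,-1.2,0],[0,0,0]],[[4.28,-1.2,0],[0,0,0]],[[4.28,-1.2,0],[0,0,0]]]' 8.5 60
python3 - <<'E'
from h import *; o=monitor.get_obs(); print(o); np.savez('/tmp/k1.npz',**o)
E
python3 -m crank '[[[4.28,-1.2,0],[0,0,0]],[[4.28,-1.2,0],[0,0,0]],[[4.28,-1.2,0],[0,0,0]],[[4.28,-1.2,0],[0,0,0]],[[4.28,-1.2,0],[0,0,0]]]'
python3 -c "
from h import *; o=monitor.get_obs(); np.savez('/tmp/k2.npz',**o)"
python3 -m crank '[[[0,0,0],[0,0,-0.14]],[[0,0,0],[0,0,-0.14]],[[0,0,0],[0,0,-0.14]],[[0,0,0],[0,0,-0.14]],[[0,0,0],[0,0,-0.14]]]'
python3 -m crank '[[[0,0,0],[0,0,-0.145]],[[0,0,0],[0,0,-0.145]],[[0,0,0],[0,0,-0.145]],[[0,0,0],[0,0,-0.145]]]'
python3 - <<'E'
from h import *; o=monitor.get_obs(); np.savez('/tmp/k3.npz',**o); print(o)
E
```

```text
clock: 0.6
tcp_pos: [0.4278, -0.4904, 0.2309]
orientation: [-3.085, -0.593, 0.001]
contact_force: [0.3, -0.7, -0.6]
grip_width: 0.0849
gripper_force: 0.0
{'clock': 0.6, 'joints': array([ 0.78379071,  0.43866944, -0.03577582,  1.6147705 ,  0.01715037,
        1.08918942, -0.4476852 ]), 'qvel': array([-0.59871366,  0.02929798, -0.11602221, -0.04585352,  0.05895932,
        0.0151697 , -0.72102042]), 'tau': array([  3.8046813 , -58.24125767,   0.90243861, -26.9699657 ,
        -0.08708874,   0.13177457,   0.96142933]), 'tcp_pos': array([ 0.42775842, -0.49042314,  0.23090564]), 'orientation': array([-3.08458025e+00, -5.92693751e-01,  6.83799643e-04]), 'contact_force': array([ 0.28424076, -0.72073059, -0.60605195]), 'moment': array([-0.02693337, -0.01596033,  0.00530772]), 'gripper_force': 0.0, 'grip_width': 0.08489885694572824}
clock: 1.1
tcp_pos: [0.6042, -0.3554, 0.2308]
orientation: [-3.085, -0.593, 0.001]
contact_force: [-0.0, -0.6, -0.1]
grip_width: 0.0852
gripper_force: 0.0
clock: 1.6
tcp_pos: [0.6029, -0.3567, 0.2307]
orientation: [-2.689, -1.622, 0.001]
contact_force: [0.3, 0.5, 
[... 192 characters left out ...]

{'clock': 2.0, 'joints': array([ 0.68188666,  0.54655773, -0.35512378,  1.46553037,  0.19780329,
        1.16600054,  0.39100336]), 'qvel': array([ 0.20283653,  0.04024832, -0.30978345, -0.01653899,  0.17680867,
        0.03778919,  1.30836173]), 'tau': array([-1.25848688e+00, -6.37260818e+01, -3.45861576e+00, -2.83426327e+01,
       -2.19715401e-01, -4.33610589e-02, -1.75044782e+00]), 'tcp_pos': array([ 0.60289786, -0.35669966,  0.2306815 ]), 'orientation': array([-2.11283241e+00, -2.32351709e+00,  4.99500878e-04]), 'contact_force': array([0.1932325 , 0.15382837, 0.62007459]), 'moment': array([ 0.01568238, -0.01442022, -0.03795903]), 'gripper_force': 0.0, 'grip_width': 0.08479250514885006}
```

```bash
cat > kin.py <<'E'
from h import *
import glob, itertools
from scipy.optimize import least_squares
def Rz(a): return Ro.from_euler('z',a).as_matrix()
def Ry(a): return Ro.from_euler('y',a).as_matrix()
def fk(q,p,s):
    a0,c7=p[:2]; h=p[2:]
    T=np.zeros(3); R=Rz(a0); rots=[Rz(s[0]*q[0]),Ry(q[1]),Rz(s[1]*q[2]),Ry(q[3]),Rz(s[2]*q[4]),Ry(q[5]),Rz(s[3]*q[6]+c7)]
    # links: after j1 up h0 ; after j2 off (h1 lateral y); L1, after j3; x off h3; ...
    tr=[np.array([0,h[0],h[1]]),np.array([0,h[2],0]),np.array([h[3],h[4],h[5]]),np.array([-h[3]+h[8],h[6],0]),np.array([0,h[7],h[9]]),np.array([h[10],h[11],0]),np.array([0,0,h[12]])]
    for A,t in zip(rots,tr): R=R@A; T=T+R@t
    return T,R
def res(p,s,D):
    e=[]
    for o in D:
        T,R=fk(o['joints'],p,s); M=Ro.from_rotvec(o['orientation']).as_matrix()
        e+=list((T-o['tcp_pos'])*5)+list((Ro.from_matrix(R.T@M)).as_rotvec())
    return np.array(e+list(np.array(p[2:])*np.array([.3,.02,.3,.3,.3,.02,.3,.3,.3,.02,.3,.3,.02])*.02))
def fit():
    D=[dict(np.load(f)) for f in sorted(glob.glob('/tmp/k*.npz'))]
    best=None
    for s in itertools.product([1,-1],repeat=4):
      for c in (0,1.57,3.14,-1.57):
        x=least_squares(res,[0,c]+[0,.35,0,0,0,.45,0,0,0,.45,0,0,.3],args=(s,D),max_nfev=30)
        if best is None or x.cost<best[0].cost: best=(x,s)
    return least_squares(res,best[0].x,args=(best[1],D)),best[1],D
if __name__=="__main__":
    x,s,D=fit(); print(s,x.cost,x.x.round(3))
    for o in D:
        T,R=fk(o['joints'],x.x,s); print((T-o['tcp_pos']).round(4),np.abs(Ro.from_matrix(R.T@Ro.from_rotvec(o['orientation']).as_matrix()).as_rotvec()).max().round(3))
    np.savez('/tmp/fit.npz',p=x.x,s=s)
E
python3 kin.py
python3 - <<'E'
from h import *
o,p,d,P=snap("wrist"); np.savez('/tmp/k4.npz',**o); cv2.imwrite("pics/w1.png",p[:,:,::-1]); np.savez('/tmp/wrist0.npz',p=p,d=d)
z=P[...,2];m=(z>.035)&(z<.06)
n,l,st,ce=cv2.connectedComponentsWithStats(m.astype(np.uint8))
for i in range(1,n):
    if st[i,4]>800: q=P[l==i]; print(st[i],ce[i].round(),rect(q[:,:2]),np.median(q[:,2]))
print(o['tcp_pos'],Ro.from_rotvec(o['orientation']).as_matrix().round(3).tolist())
E
```

```text
(-1, -1, -1, -1) 5.850645408543332e-08 [-0.00e+00  1.57e+00 -1.50e-02 -2.00e-02 -1.50e-02 -1.00e-03 -1.60e-02
  5.41e-01 -1.60e-02 -0.00e+00 -1.00e-03  4.70e-01 -3.00e-03 -0.00e+00
  2.10e-02]
[0. 0. 0.] 0.0
[-0. -0. -0.] 0.0
[ 0. -0.  0.] 0.0
[ 464    0   98   55 1561] [499.  35.] (array([ 0.72393347, -0.20413341]), array([71., 23.]), -24.236099243164062) 0.05089540214420579
[480  98  46  84 835] [493. 139.] (array([ 0.73489471, -0.27805829]), array([62., 24.]), -84.21611404418945) 0.049322573305164874
[  85  122   55   86 1156] [124. 161.] (array([ 0.43219464, -0.32529645]), array([67., 28.]), -81.41375255584717) 0.048139460796523786
[ 293  148   65  137 8471] [326. 215.] (array([ 0.60359473, -0.3540639 ]), array([115.,  53.]), -84.35127401351929) 0.048268782792297626
[ 468  228  172   90 1821] [517. 256.] (array([ 0.7945365 , -0.36015356]), array([155.,  63.]), 28.711191177368164) 0.04782937975939616
[ 0.60289786 -0.35669966  0.2306815 ] [[-0.095, 0.995, -0.001], [0.995, 0.095, 0.0], [0.001, -0.001, -1.0]]
```

View pics/w1.png

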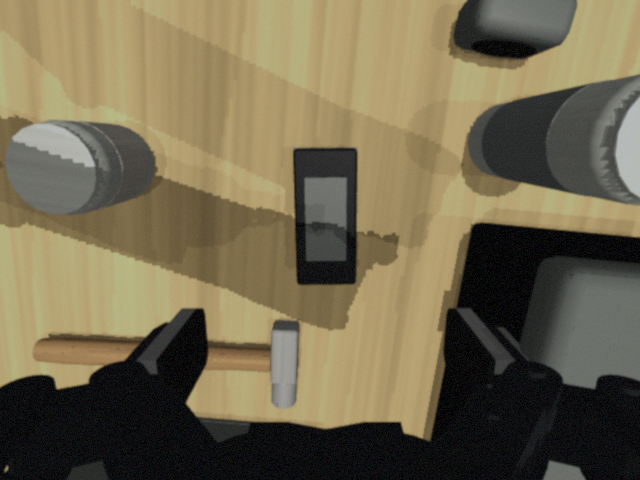

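The picture shows the battery at (326,215). The tin is at (80,165), the spray can at (560,145) and the hammer head at (285,365), and all of them are clear of the fingers. Next I tilt slightly, which identifies the tool length.

```bash
python3 -m crank '[[[0,0,0],[0,-0.14,0]],[[0,0,0],[0,-0.14,0]],[[0,0,0],[0,0,0]]]'
cat >> kin.py <<'E'
def pose(pos,yaw,tilt):   # tool x at yaw (deg) when down; tilt>0 tips z toward tool x ; pos=grasp point (19 mm behind TCP)
    R=Rz(np.radians(yaw))@np.diag([1,-1,-1.])@Ry(np.radians(tilt)); return np.array(pos)+R[:,2]*.019,R
LO=np.array([-2.96,-.34,-1.41,.24,-1.37,.17,-2.96])+.04;HI=np.array([2.96,2.1,1.46,2.44,4.51,1.92,2.96])-.04
def ik(pos,R,q0,p,s):
    f=lambda q:(lambda T,M:np.r_[(T-pos)*10,Ro.from_matrix(M.T@R).as_rotvec()*3,(q-q0)*1e-3])(*fk(q,p,s))
    x=least_squares(f,np.clip(q0,LO+.01,HI-.01),bounds=(LO,HI)); return x.x,np.abs(f(x.x)[:6]).max()
E
python3 - <<'E'
from kin import *
o=monitor.get_obs(); np.savez('/tmp/k5.npz',**o)
x,s,D=fit(); print(s,x.cost,x.x.round(3)); p=x.x; np.savez('/tmp/fit.npz',p=p,s=s)
q0=o['joints'];print(q0.round(2))
for nm,yaw,pos,tl in (("pick",95.7,(.603,-.355,.032),(0,-10,-20,-30)),("stage1",0,(.585,0,.09),(-20,0,30,50,60,70,80,90)),("stage2",0,(.585,0,.11),(0,-10,-20,-30,-40,-45)),("lay",0,(.55,0,.034),(0,30,45,55,60))):
    q=q0
    for t in tl:
        q,e=ik(*pose(pos,yaw,t),q,p,s); print(nm,t,q.round(2),"err %.4f"%e)
E
```

```text
clock: 2.35
tcp_pos: [0.6045, -0.3502, 0.2303]
orientation: [1.965, 2.163, -0.277]
contact_force: [0.3, 1.2, -0.7]
grip_width: 0.0846
gripper_force: 0.0
(-1, -1, -1, -1) 7.373754000445304e-08 [-0.     1.571 -0.015  0.287 -0.015  0.    -0.016  0.542 -0.016 -0.
  0.     0.473  0.    -0.     0.327]
[ 0.51  0.46 -0.27  1.62  0.45  1.02  0.14]
pick 0 [ 0.68  0.78 -0.35  1.61  0.34  0.82  0.28] err 0.0000
pick -10 [ 0.54  0.73 -0.23  1.7   0.49  0.7   0.1 ] err 0.0000
pick -20 [ 0.36  0.71 -0.08  1.78  0.67  0.62 -0.14] err 0.0000
pick -30 [ 0.16  0.73  0.09  1.84  0.88  0.58 -0.42] err 0.0000
stage1 -20 [-0.09  0.69  0.    1.64 -0.03  1.16 -1.64] err 0.0000
stage1 0 [-0.11  0.53  0.    1.9  -0.    0.71 -1.68] err 0.0000
stage1 30 [ 0.19  0.43 -0.38  2.2   1.29  0.21 -2.92] err 0.1623
stage1 50 [ 1.05  1.01 -1.37  2.23  1.98  0.74 -2.92] err 0.5446
stage1 60 [ 1.12  1.78 -1.37  2.4   3.    1.27 -2.92] err 0.5320
stage1 70 [ 1.1   1.9  -1.37  2.4   3.21  1.34 -2.92] err 0.3409
stage1 80 [ 1.13  2.04 -1.37  2.4   3.4   1.31 -2.88] err 0.2566
stage1 90 [ 1.18  2.06 -1.28  2.4   3.61  1.25 -2.92] err 0.1298
stage2 0 [-0.12  0.5   0.02  1.89 -0.01  0.75 -1.67] err 0.0000
stage2 -10 [-0.11  0.58  0.02  1.76 -0.03  0.98 -1.65] err 0.0000
stage2 -20 [-0.1   0.67  0.02  1.63 -0.04  1.19 -1.63] err 0.0000
stage2 -30 [-0.1   0.76  0.02  1.51 -0.06  1.4  -1.62] err 0.0000
stage2 -40 [-0.1   0.86  0.03  1.38 -0.07  1.59 -1.62] err 0.0000
stage2 -45 [-0.09  0.91  0.03  1.32 -0.07  1.69 -1.62] err 0.0000
lay 0 [-0.22  0.58  0.14  2.01 -0.14  0.56 -1.56] err 0.0000
lay 30 [-0.57  0.53  0.53  2.25 -1.33  0.21 -0.43] err 0.4832
lay 45 [-0.64  0.49  0.61  2.25 -1.33  0.21 -0.44] err 1.1010
lay 55 [-0.74  0.48  0.71  2.25 -1.33  0.21 -0.47] err 1.5089
lay 60 [-0.86  0.49  0.82  2.26 -1.33  0.21 -0.52] err 1.7037
```

```bash
cat > scan.py <<'E'
from kin import *
F=np.load('/tmp/fit.npz');p,s=F['p'],F['s']
rng=np.random.default_rng(0)
def chain(yaw,tl,zf,xy,q):
    out=[]
    for t in tl:
        qn,e=ik(*pose((*xy,zf(t)),yaw,t),q,p,s)
        if e>.01 or np.abs(qn-q).max()>.9: break
        q=qn; out.append((t,q))
    return out
if __name__=="__main__":
  xy=(.585,0)
  for yaw in range(-180,180,20):
    best=None
    R0=pose((*xy,.1),yaw,0)
    seeds=[]
    for k in range(14):
        q=np.array([rng.uniform(-1,1),rng.uniform(0,1.2),rng.uniform(-1.2,1.2),rng.uniform(1,2.2),rng.choice([0,3.1])+rng.uniform(-1.3,1.3),rng.uniform(.3,1.6),rng.uniform(-2.5,2.5)])
        q,e=ik(*R0,q,p,s)
        if e>.003: continue
        up=chain(yaw,range(10,91,10),lambda t:.09,xy,q); dn=chain(yaw,range(-10,-91,-10),lambda t:.09,xy,q)
        a=(dn[-1][0] if dn else 0, up[-1][0] if up else 0)
        if best is None or a[1]-a[0]>best[0][1]-best[0][0]: best=(a,q,up[-1][1] if up else q,dn[-1][1] if dn else q)
    print(yaw, best and (best[0],best[1].round(2).tolist(),"end",best[2].round(2).tolist()))
E
time python3 scan.py
```

```text
-180 ((-50, 50), [0.58, 0.72, -0.95, 1.85, 0.71, 0.96, 0.88], 'end', [0.33, 1.12, -0.79, 1.23, 0.39, 1.88, 1.09])
-160 ((-60, 60), [0.41, 0.61, -0.68, 1.86, 0.5, 0.85, 1.39], 'end', [-0.35, 1.1, 0.33, 1.21, -0.02, 1.88, 1.89])
-140 ((-70, 70), [0.5, 0.66, -0.83, 1.85, 0.61, 0.9, 1.65], 'end', [-0.49, 1.15, 0.35, 1.25, 0.22, 1.88, 2.07])
-120 ((-70, 90), [0.65, 0.78, -1.07, 1.85, 0.81, 1.03, 1.85], 'end', [-0.67, 1.28, 0.43, 1.33, 0.49, 1.88, 2.19])
-100 ((-50, 90), [0.07, 0.52, -0.23, 1.88, 0.16, 0.75, 2.72], 'end', [-0.71, 1.17, 0.26, 1.55, 0.77, 1.71, 2.04])
-80 ((-90, 60), [-0.87, 0.89, 1.16, 1.94, -0.98, 1.03, -2.21], 'end', [-1.36, 1.59, 1.42, 1.94, -0.66, 0.85, -2.83])
-60 ((-90, 80), [-0.91, 1.03, 1.31, 1.95, -1.12, 1.17, -1.75], 'end', [-1.58, 1.98, 1.42, 2.12, -0.91, 0.56, -2.68])
-40 ((-70, 30), [-0.86, 0.87, 1.15, 1.94, -0.96, 1.01, -1.52], 'end', [-1.17, 0.89, 1.17, 2.22, -1.24, 0.38, -1.44])
-20 ((-60, 20), [-0.75, 0.71, 0.91, 1.94, -0.74, 0.87, -1.36], 'end', [-0.84, 0.6, 0.83, 2.18, -0.89, 0.33, -1.28])
0 ((-50, 20), [-0.87, 0.9, 1.18, 1.94, -0.99, 1.04, -0.8], 'end', 
[... 294 characters left out ...]
.05, 0.51, -0.07, 1.89, 0.05, 0.74, -0.68], 'end', [1.37, 1.64, -1.23, 1.97, -0.37, 0.49, 0.63])
80 ((-90, 90), [0.7, 0.85, -1.18, 1.84, 0.9, 1.1, -1.0], 'end', [1.28, 1.73, -1.37, 1.72, 0.06, 0.93, 0.21])
100 ((-90, 90), [0.78, 1.0, -1.37, 1.84, 1.05, 1.26, -0.75], 'end', [1.09, 1.7, -1.37, 1.48, 0.06, 1.34, 0.22])
120 ((-90, 90), [-0.39, 0.54, 0.38, 1.92, -0.29, 0.74, 0.67], 'end', [0.44, 1.24, -0.3, 1.29, -0.72, 1.88, 0.95])
140 ((-90, 70), [0.42, 0.62, -0.71, 1.86, 0.52, 0.86, 0.33], 'end', [0.56, 1.27, -0.83, 1.18, -0.05, 1.83, 0.68])
160 ((-60, 60), [0.78, 1.0, -1.37, 1.84, 1.05, 1.26, 0.3], 'end', [0.28, 1.12, -0.48, 1.17, -0.02, 1.88, 1.05])
real	2m50.328s
user	2m50.655s
sys	0m0.034s
```

```bash
cat > sim.py <<'E'
from scan import *
def joints_xyz(q):
    a=p.copy(); h=a[2:]; T1=np.array([0,0,h[1]]); R=Rz(a[0])@Rz(s[0]*q[0])@Ry(q[1])@Rz(s[1]*q[2]); E=T1+R@np.array([0,0,h[5]])
    R=R@Ry(q[3])@Rz(s[2]*q[4]); W=E+R@np.array([0,0,h[9]]); return E.round(2),W.round(2)
E
python3 - <<'E'
from sim import *
q=monitor.get_obs()['joints']
segs=[("pick",[(.603,-.340,.09,-17),(.603,-.340,.09,-28),(.603,-.340,.034,-40)]),
("lift",[(.603,-.34,.20,-40),(.595,-.25,.22,-40),(.59,-.15,.22,-40),(.585,-.06,.22,-40)]),
("turn",[(.585,-.06,.2,t) for t in (-25,-10,5,20,35,50)]),("down",[(.585,-.06,.14,50),(.585,-.06,.087,50)]),
("back",[(.585,-.14,.02+.0,50),(.585,-.14,.17,50)][1:]),("over",[(.585,-.06,.30,t) for t in (35,20,5,-10,-25,-45)]),
("app",[(.585,-.055,.2,-45),(.585,-.055,.10,-45)]),("lay",[(.585,-.06,.14,t) for t in (-30,-15,0,15,30,45)]+[(.585,-.09,.037,45)])]
for n,w in segs:
    for x,y,z,t in w:
        qn,e=ik(*pose((x,y,z),95.7,t),q,p,s); E,W=joints_xyz(qn); print(n,(x,y,z,t),qn.round(2),"e%.3f dq%.2f"%(e,abs(qn-q).max()),"elb",E,"wr",W); q=qn
E
```

```text
pick (0.603, -0.34, 0.09, -17) [ 0.44  0.63 -0.19  1.75  0.59  0.74 -0.04] e0.000 dq0.27 elb [ 0.29 -0.14  0.72] wr [ 0.62 -0.19  0.39]
pick (0.603, -0.34, 0.09, -28) [ 0.26  0.63 -0.06  1.82  0.82  0.71 -0.33] e0.000 dq0.28 elb [ 0.31 -0.08  0.73] wr [ 0.6  -0.14  0.36]
pick (0.603, -0.34, 0.034, -40) [ 0.07  0.75  0.08  1.89  1.16  0.68 -0.77] e0.000 dq0.45 elb [ 0.37 -0.03  0.68] wr [ 0.59 -0.08  0.27]
lift (0.603, -0.34, 0.2, -40) [ 0.13  0.49  0.01  1.84  0.95  0.87 -0.42] e0.000 dq0.35 elb [ 0.26 -0.03  0.76] wr [ 0.59 -0.08  0.44]
lift (0.595, -0.25, 0.22, -40) [ 0.02  0.44 -0.04  1.88  0.9   0.99 -0.5 ] e0.000 dq0.12 elb [ 0.23 -0.    0.78] wr [0.57 0.01 0.46]
lift (0.59, -0.15, 0.22, -40) [-0.11  0.43 -0.1   1.89  0.85  1.1  -0.62] e0.000 dq0.13 elb [0.22 0.03 0.78] wr [0.56 0.11 0.46]
lift (0.585, -0.06, 0.22, -40) [-0.23  0.45 -0.15  1.87  0.8   1.2  -0.72] e0.000 dq0.12 elb [0.23 0.05 0.78] wr [0.55 0.2  0.46]
turn (0.585, -0.06, 0.2, -25) [-0.07  0.41 -0.2   1.86  0.6   1.04 -0.51] e0.000 dq0.20 elb [0.22 0.02 0.78] wr [0.56 0.13 0.48]
turn (0.585, -0.06, 0.2, -10) [ 0.1
[... 2323 characters left out ...]
.07  0.76] wr [0.58 0.08 0.45]
lay (0.585, -0.06, 0.14, 0) [ 0.51  0.56 -0.69  1.83  0.44  0.91 -0.27] e0.000 dq0.26 elb [ 0.25 -0.14  0.75] wr [ 0.6  -0.    0.46]
lay (0.585, -0.06, 0.14, 15) [ 0.72  0.65 -0.83  1.78  0.25  0.93 -0.05] e0.000 dq0.22 elb [ 0.25 -0.22  0.72] wr [ 0.61 -0.09  0.45]
lay (0.585, -0.06, 0.14, 30) [ 0.88  0.78 -0.94  1.72  0.11  1.    0.12] e0.000 dq0.17 elb [ 0.24 -0.29  0.67] wr [ 0.63 -0.17  0.42]
lay (0.585, -0.06, 0.14, 45) [ 0.98  0.94 -1.01  1.66 -0.    1.08  0.24] e0.000 dq0.16 elb [ 0.24 -0.36  0.61] wr [ 0.64 -0.24  0.38]
lay (0.585, -0.09, 0.037, 45) [ 0.97  1.08 -0.93  1.64  0.07  1.01  0.31] e0.000 dq0.14 elb [ 0.27 -0.39  0.54] wr [ 0.64 -0.27  0.28]
```

```bash
cat > plan.py <<'E'
from kin import *
def step(A,B,n):
    (p0,R0),(p1,R1)=A,B; w=Ro.from_matrix(R0.T@R1).as_rotvec()/n; t=R0.T@(p1-p0)
    S=sum(Ro.from_rotvec(w*i).as_matrix() for i in range(n)); return np.linalg.solve(S,t)*100,w
def plan(wps,start=None):
    o=monitor.get_obs(); cur=(np.array(o['tcp_pos']),Ro.from_rotvec(o['orientation']).as_matrix())
    for (x,y,z,yaw,tilt,n) in wps:
        B=pose((x,y,z),yaw,tilt); t,w=step(cur,B,n); print(n,"rows",t.round(2).tolist(),w.round(3).tolist()); cur=B
def where():
    o=monitor.get_obs(); R=Ro.from_rotvec(o['orientation']).as_matrix(); g=o['tcp_pos']-R[:,2]*.019
    print("clock",o['clock'],"grasp pt",g.round(4),"yaw %.1f"%np.degrees(np.arctan2(-R[0,1],R[1,1])+np.pi),"tilt %.1f"%np.degrees(np.arctan2(-R[2,0]*-1,-R[2,2])) ,"x",R[:,0].round(3),"y",R[:,1].round(3),"F",o['contact_force'].round(1),"w",round(o['grip_width'],4),round(o['gripper_force'],1))
E
python3 - <<'E'
from plan import *
where(); plan([(.6015,-.3395,.11,95.7,-40,4),(.6015,-.3395,.034,95.7,-40,4)])
E
```

```text
clock 2.35 grasp pt [ 0.604  -0.345   0.2485] yaw 95.5 tilt -16.0 x [-0.092  0.957 -0.276] y [ 0.995  0.095 -0.   ] F [ 0.3  1.2 -0.7] w 0.0846 0.0
4 rows [1.41, -0.05, 3.09] [-0.001, -0.105, -0.001]
4 rows [1.22, 0.0, 1.46] [0.0, 0.0, 0.0]
```

```bash
python3 -m crank '[[[1.41,-0.05,3.09],[0,-0.105,0]],[[1.41,-0.05,3.09],[0,-0.105,0]],[[1.41,-0.05,3.09],[0,-0.105,0]],[[1.41,-0.05,3.09],[0,-0.105,0]],[[0,0,0],[0,0,0]]]' >/dev/null
python3 -m crank '[[[0,0,0],[0,0,0]]]' >/dev/null
python3 - <<'E'
from plan import *
where(); plan([(.6015,-.3395,.034,95.7,-40,4)])
E
```

```text
clock 2.95 grasp pt [ 0.6002 -0.3461  0.1108] yaw 95.1 tilt -40.0 x [-0.07   0.763 -0.643] y [ 0.996  0.088 -0.003] F [ 1.3 -1.3  1.1] w 0.0847 0.0
4 rows [1.36, 0.06, 1.37] [-0.002, 0.0, -0.002]
```

```bash
python3 -m crank '[[[1.36,0.06,1.37],[-0.002,0,-0.002]],[[1.36,0.06,1.37],[-0.002,0,-0.002]],[[1.36,0.06,1.37],[-0.002,0,-0.002]],[[1.36,0.06,1.37],[-0.002,0,-0.002]],[[0,0,0],[0,0,0]]]' >/dev/null
python3 -m crank '[[[0,0,0],[0,0,0]]]' >/dev/null
python3 - <<'E'
from plan import *
where()
E
python3 -m crank '[[[0,0,0],[0,0,0]],[[0,0,0],[0,0,0]],[[0,0,0],[0,0,0]],[[0,0,0],[0,0,0]],[[0,0,0],[0,0,0]]]' 4 80
python3 - <<'E'
from plan import *
where(); plan([(.600,-.34,.12,95.7,-40,4),(.585,-.08,.22,95.7,-40,7),(.585,-.08,.2,97,50,15)])
E
```

```text
clock 3.55 grasp pt [ 0.6029 -0.3419  0.0368] yaw 95.5 tilt -40.2 x [-0.071  0.761 -0.645] y [0.995 0.097 0.004] F [ 1.  -0.2 -0.1] w 0.0851 0.0
clock: 4.05
tcp_pos: [0.6039, -0.3522, 0.0213]
orientation: [1.712, 1.889, -0.624]
contact_force: [-2.6, 2.7, 6.6]
grip_width: 0.0508
gripper_force: 83.6
clock 4.05 grasp pt [ 0.6026 -0.34    0.0358] yaw 95.7 tilt -40.2 x [-0.074  0.76  -0.646] y [0.995 0.099 0.003] F [-2.6  2.7  6.6] w 0.0508 83.6
4 rows [-1.35, -0.06, -1.61] [0.001, 0.001, -0.0]
7 rows [1.93, 0.16, -3.48] [0.0, 0.0, 0.0]
15 rows [0.19, 0.0, 0.14] [0.0, 0.105, -0.002]
```

```bash
python3 -m crank '[[[-1.35,0,-1.6],[0,0,0]],[[-1.35,0,-1.6],[0,0,0]],[[-1.35,0,-1.6],[0,0,0]],[[-1.35,0,-1.6],[0,0,0]]]' | tail -1
python3 -m crank '[[[1.93,0.16,-3.48],[0,0,0]],[[1.93,0.16,-3.48],[0,0,0]],[[1.93,0.16,-3.48],[0,0,0]],[[1.93,0.16,-3.48],[0,0,0]]]' | tail -1
python3 -m crank '[[[1.93,0.16,-3.48],[0,0,0]],[[1.93,0.16,-3.48],[0,0,0]],[[1.93,0.16,-3.48],[0,0,0]]]' | tail -1
python3 -m crank '[[[0.2,0,0.14],[0,0.105,0]],[[0.2,0,0.14],[0,0.105,0]],[[0.2,0,0.14],[0,0.105,0]],[[0.2,0,0.14],[0,0.105,0]],[[0.2,0,0.14],[0,0.105,0]]]' | tail -1
python3 -c "from plan import *;where()"
python3 -m crank '[[[0.2,0,0.14],[0,0.105,0]],[[0.2,0,0.14],[0,0.105,0]],[[0.2,0,0.14],[0,0.105,0]],[[0.2,0,0.14],[0,0.105,0]],[[0.2,0,0.14],[0,0.105,0]]]' | tail -1
python3 -m crank '[[[0.2,0,0.14],[0,0.105,0]],[[0.2,0,0.14],[0,0.105,0]],[[0.2,0,0.14],[0,0.105,0]],[[0.2,0,0.14],[0,0.105,0]],[[0.2,0,0.14],[0,0.105,0]]]' | tail -1
python3 -m crank '[[[0,0,0],[0,0,0]],[[0,0,0],[0,0,0]],[[0,0,0],[0,0,0]]]' | tail -1
python3 - <<'E'
from plan import *
where(); print(monitor.get_obs()['joints'].round(2))
o,P,d,X=snap("scene"); cv2.imwrite("pics/s2.png",P[:,:,::-1])
E
```

```text
gripper_force: 84.0
gripper_force: 84.2
gripper_force: 84.2
gripper_force: 84.1
clock 5.65 grasp pt [ 0.5869 -0.0827  0.2109] yaw 95.8 tilt -9.8 x [-0.099  0.98  -0.17 ] y [0.995 0.101 0.002] F [-0.2 -1.1 -3.9] w 0.0511 84.1
gripper_force: 84.1
gripper_force: 84.2
gripper_force: 84.3
clock 6.95 grasp pt [ 0.5871 -0.0777  0.1977] yaw 95.8 tilt 50.0 x [-0.068  0.639  0.766] y [0.995 0.102 0.003] F [-0.9 -0.3 -3.1] w 0.0511 84.3
[ 0.77  0.74 -0.58  1.61 -0.45  1.26  0.58]
```

View pics/s2.png

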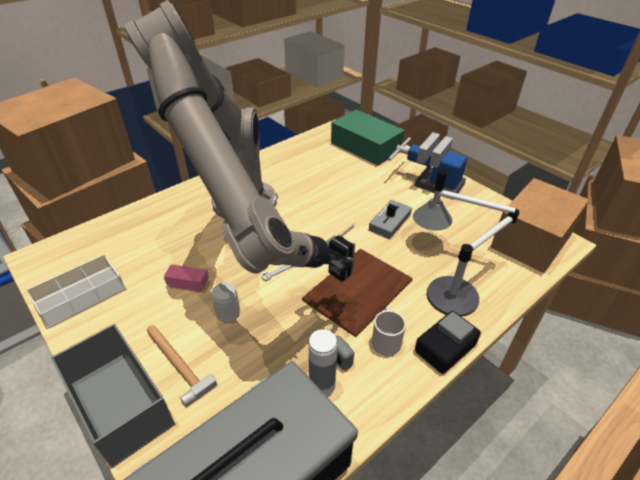

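The pack hangs upright in the gripper at (340,257), over the board. Now I lower it.

```bash
python3 -m crank '[[[-1.61,0,1.35],[0,0,0]],[[-1.61,0,1.35],[0,0,0]],[[-1.61,0,1.35],[0,0,0]],[[-1.61,0,1.35],[0,0,0]],[[-1.61,0,1.35],[0,0,0]]]' | tail -1
python3 -m crank '[[[0,0,0],[0,0,0]],[[0,0,0],[0,0,0]]]' | grep cont
python3 -c "from plan import *;where()"
python3 -m crank '[[[-0.15,0,0.13],[0,0,0]],[[-0.15,0,0.13],[0,0,0]],[[-0.08,0,0.06],[0,0,0]]]' | grep cont
python3 -c "from plan import *;where()"
python3 -m crank '[[[-0.08,0,0.06],[0,0,0]],[[0,0,0],[0,0,0]]]' | grep cont
python3 -c "from plan import *;where()"
```

```text
gripper_force: 84.3
contact_force: [0.4, -0.9, -3.5]
clock 7.7 grasp pt [ 0.5868 -0.0783  0.0911] yaw 95.7 tilt 50.2 x [-0.064  0.637  0.768] y [0.995 0.1   0.   ] F [ 0.4 -0.9 -3.5] w 0.0507 84.3
contact_force: [-0.5, 0.5, -3.9]
clock 8.0 grasp pt [ 0.5873 -0.0787  0.0872] yaw 95.7 tilt 50.1 x [-0.066  0.638  0.767] y [0.995 0.1   0.002] F [-0.5  0.5 -3.9] w 0.0513 84.3
contact_force: [-0.5, 0.8, -3.4]
clock 8.2 grasp pt [ 0.587  -0.0787  0.0858] yaw 95.7 tilt 50.1 x [-0.065  0.638  0.767] y [0.995 0.1   0.001] F [-0.5  0.8 -3.4] w 0.051 84.3
```

```bash
for i in 1 2; do :; done
python3 -m crank '[[[-0.1,0,0.08],[0,0,0]],[[0,0,0],[0,0,0]]]' | grep cont
python3 -m crank '[[[-0.08,0,0.06],[0,0,0]],[[0,0,0],[0,0,0]]]' | grep cont
python3 -c "from plan import *;where()"
```

```text
contact_force: [0.2, -0.5, -1.7]
contact_force: [-3.1, -2.3, 5.8]
clock 8.6 grasp pt [ 0.5871 -0.0785  0.0847] yaw 95.8 tilt 50.2 x [-0.065  0.637  0.768] y [0.995 0.101 0.001] F [-3.1 -2.3  5.8] w 0.0509 85.4
```

```bash
python3 -m crank '[[[0,0,0],[0,0,0]],[[0,0,0],[0,0,0]],[[0,0,0],[0,0,0]],[[0,0,0],[0,0,0]],[[0,0,0],[0,0,0]]]' 8.5 | tail -2
python3 -m crank '[[[0,0,-1],[0,0,0]],[[0,0,-2],[0,0,0]],[[0,0,-3],[0,0,0]],[[0,0,-3],[0,0,0]],[[0,0,-3],[0,0,0]]]' |tail -3
python3 - <<'E'
from plan import *
where()
P={}
for n in("scene","top"):
    o,p_,d,X=snap(n); cv2.imwrite(f"pics/{n}3.png",p_[:,:,::-1])
    hsv=cv2.cvtColor(p_,cv2.COLOR_RGB2HSV)
    m=(abs(X[...,0]-.587)<.05)&(X[...,1]>-.14)&(X[...,1]<-.02)&(X[...,2]>.03)&(X[...,2]<.15)&(hsv[...,2]<120)
    q=X[m]; print(n,len(q),q.min(0).round(3),q.max(0).round(3)); t=q[q[:,2]>.118]; print(" top face",len(t),rect(t[:,:2]) if len(t)>5 else '',np.median(t[:,2]) if len(t) else '')
cv2.imwrite("pics/c3.png",cv2.resize(cv2.imread("pics/scene3.png")[200:340,270:430],None,fx=4,fy=4))
plan([(.585,-.10,.30,95.7,40,5),(.585,-.05,.30,95.7,-45,12)])
E
```

```text
grip_width: 0.0849
gripper_force: 0.0
contact_force: [-0.7, 0.1, 0.8]
grip_width: 0.0849
gripper_force: 0.0
clock 9.6 grasp pt [ 0.5961 -0.1718  0.1616] yaw 95.7 tilt 50.1 x [-0.065  0.638  0.767] y [0.995 0.1   0.001] F [-0.7  0.1  0.8] w 0.0849 0.0
scene 756 [ 0.561 -0.096  0.03 ] [ 0.617 -0.043  0.132]
 top face 248 (array([ 0.58757007, -0.06996823]), array([55., 48.]), 4.131026744842529) 0.12630169215924425
top 378 [ 0.559 -0.093  0.03 ] [ 0.612 -0.042  0.135]
 top face 246 (array([ 0.58580267, -0.07121855]), array([51., 41.]), 5.397230625152588) 0.12782844144310812
5 rows [2.97, -0.1, -0.82] [0.001, -0.034, -0.0]
12 rows [0.22, 0.04, -0.01] [0.0, -0.124, -0.0]
```

View pics/c3.png

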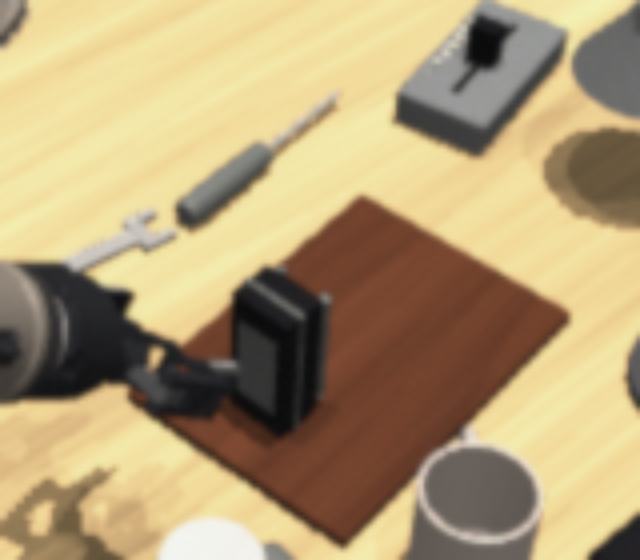

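The pack stands on end on the board, with its rails towards +y (crop (320,330)) and its top face at z 0.127. I'll go over the top and take it from the other side.

```bash
python3 -m crank '[[[2.97,-0.1,-0.82],[0,-0.034,0]],[[2.97,-0.1,-0.82],[0,-0.034,0]],[[2.97,-0.1,-0.82],[0,-0.034,0]],[[2.97,-0.1,-0.82],[0,-0.034,0]],[[2.97,-0.1,-0.82],[0,-0.034,0]]]' | tail -1
python3 -m crank '[[[0.22,0.04,0],[0,-0.124,0]],[[0.22,0.04,0],[0,-0.124,0]],[[0.22,0.04,0],[0,-0.124,0]],[[0.22,0.04,0],[0,-0.124,0]]]' | tail -1
python3 -m crank '[[[0.22,0.04,0],[0,-0.124,0]],[[0.22,0.04,0],[0,-0.124,0]],[[0.22,0.04,0],[0,-0.124,0]],[[0.22,0.04,0],[0,-0.124,0]]]' | tail -1
python3 -m crank '[[[0.22,0.04,0],[0,-0.124,0]],[[0.22,0.04,0],[0,-0.124,0]],[[0.22,0.04,0],[0,-0.124,0]],[[0.22,0.04,0],[0,-0.124,0]],[[0,0,0],[0,0,0]]]' | tail -1
python3 - <<'E'
from plan import *
where(); plan([(.583,.02,.185,95.7,-45,4),(.586,-.065,.10,95.7,-45,5)])
E
```

```text
gripper_force: 0.0
gripper_force: 0.0
gripper_force: 0.0
gripper_force: 0.0
clock 11.5 grasp pt [ 0.582  -0.0414  0.2943] yaw 96.2 tilt -44.8 x [-0.081  0.704 -0.705] y [ 0.994  0.109 -0.005] F [-0.4 -0.1 -0.8] w 0.0849 0.0
4 rows [3.01, 0.19, 0.86] [0.001, -0.001, 0.003]
5 rows [0.0, -0.11, 2.4] [0.0, 0.0, 0.0]
```

```bash
python3 -m crank '[[[3.01,0.05,0.86],[0,0,0.003]],[[3.01,0.05,0.86],[0,0,0.003]],[[3.01,0.05,0.86],[0,0,0.003]],[[3.01,0.05,0.86],[0,0,0.003]],[[0,0,0],[0,0,0]]]' | tail -1
python3 -m crank '[[[0,0,0],[0,0,0]]]' | tail -1
python3 - <<'E'
from plan import *
where(); plan([(.586,-.065,.10,95.7,-45,5)])
E
```

```text
gripper_force: 0.0
gripper_force: 0.0
clock 12.1 grasp pt [0.58   0.0139 0.189 ] yaw 95.2 tilt -44.8 x [-0.058  0.707 -0.705] y [0.996 0.09  0.009] F [ 0.6 -0.4 -0.6] w 0.0852 0.0
5 rows [0.13, -0.04, 2.38] [-0.0, -0.001, -0.003]
```

```bash
python3 -m crank '[[[0.13,-0.04,2.38],[0,0,-0.002]],[[0.13,-0.04,2.38],[0,0,-0.002]],[[0.13,-0.04,2.38],[0,0,-0.002]],[[0.13,-0.04,2.38],[0,0,-0.002]],[[0.13,-0.04,2.38],[0,0,-0.002]]]' | tail -3
python3 -m crank '[[[0,0,0],[0,0,0]],[[0,0,0],[0,0,0]]]' | tail -3
python3 - <<'E'
from plan import *
where()
E
python3 -m crank '[[[0,0,0],[0,0,0]],[[0,0,0],[0,0,0]],[[0,0,0],[0,0,0]],[[0,0,0],[0,0,0]],[[0,0,0],[0,0,0]]]' 4 80 | tail -3
python3 - <<'E'
from plan import *
where(); plan([(.586,-.065,.15,95.7,-45,4),(.586,-.08,.14,95.7,45,15)])
E
```

```text
contact_force: [-0.5, 0.3, 0.3]
grip_width: 0.085
gripper_force: 0.0
contact_force: [0.6, -0.0, 0.8]
grip_width: 0.085
gripper_force: 0.0
clock 12.8 grasp pt [ 0.5865 -0.0648  0.1011] yaw 95.5 tilt -44.9 x [-0.065  0.706 -0.705] y [0.995 0.097 0.004] F [ 0.6 -0.   0.8] w 0.085 0.0
contact_force: [-1.3, 2.4, 6.2]
grip_width: 0.051
gripper_force: 81.8
clock 13.3 grasp pt [ 0.5864 -0.0627  0.1006] yaw 95.7 tilt -44.9 x [-0.068  0.706 -0.705] y [0.995 0.1   0.004] F [-1.3  2.4  6.2] w 0.051 81.8
4 rows [-0.91, -0.01, -0.84] [0.001, -0.001, -0.001]
15 rows [0.09, -0.01, 0.07] [-0.0, 0.105, 0.0]
```

```bash
python3 -m crank '[[[-0.91,0,-0.84],[0,0,0]],[[-0.91,0,-0.84],[0,0,0]],[[-0.91,0,-0.84],[0,0,0]],[[-0.91,0,-0.84],[0,0,0]]]' | tail -1
python3 -m crank '[[[0.09,0,0.07],[0,0.105,0]],[[0.09,0,0.07],[0,0.105,0]],[[0.09,0,0.07],[0,0.105,0]],[[0.09,0,0.07],[0,0.105,0]],[[0.09,0,0.07],[0,0.105,0]]]' | tail -1
python3 -m crank '[[[0.09,0,0.07],[0,0.105,0]],[[0.09,0,0.07],[0,0.105,0]],[[0.09,0,0.07],[0,0.105,0]],[[0.09,0,0.07],[0,0.105,0]],[[0.09,0,0.07],[0,0.105,0]]]' | tail -1
python3 -c "from plan import *;where()"
python3 -m crank '[[[0.09,0,0.07],[0,0.105,0]],[[0.09,0,0.07],[0,0.105,0]],[[0.09,0,0.07],[0,0.105,0]],[[0.09,0,0.07],[0,0.105,0]],[[0.09,0,0.07],[0,0.105,0]]]' | tail -1
python3 -m crank '[[[0,0,0],[0,0,0]],[[0,0,0],[0,0,0]],[[0,0,0],[0,0,0]]]' | tail -1
python3 - <<'E'
from plan import *
where(); plan([(.586,-.065,.045,95.7,45.1,5)])
E
```

```text
gripper_force: 83.4
gripper_force: 83.5
gripper_force: 83.5
clock 14.7 grasp pt [ 0.587  -0.0795  0.146 ] yaw 95.7 tilt 15.4 x [-0.097  0.959  0.266] y [0.995 0.099 0.004] F [-0.   0.5 -4.6] w 0.0514 83.5
gripper_force: 83.6
gripper_force: 83.6
clock 15.5 grasp pt [ 0.5877 -0.0802  0.14  ] yaw 95.8 tilt 45.2 x [-0.074  0.701  0.71 ] y [0.995 0.101 0.004] F [-0.2  0.1 -2.2] w 0.0509 83.6
5 rows [-1.13, -0.01, 1.56] [0.0, -0.0, 0.001]
```

```bash
python3 -m crank '[[[-1.13,0,1.56],[0,0,0]],[[-1.13,0,1.56],[0,0,0]],[[-1.13,0,1.56],[0,0,0]],[[-1.13,0,1.56],[0,0,0]],[[-1.13,0,1.56],[0,0,0]]]' | tail -1
python3 -m crank '[[[0,0,0],[0,0,0]],[[0,0,0],[0,0,0]]]' | grep cont
python3 -c "from plan import *;where()"
python3 -m crank '[[[-0.14,0,0.14],[0,0,0]],[[-0.14,0,0.14],[0,0,0]],[[0,0,0],[0,0,0]]]' | grep cont
python3 -c "from plan import *;where()"
python3 -m crank '[[[-0.07,0,0.07],[0,0,0]],[[0,0,0],[0,0,0]]]' | grep cont
python3 -c "from plan import *;where()"
```

```text
gripper_force: 83.8
contact_force: [0.5, 0.2, -4.2]
clock 16.2 grasp pt [ 0.5859 -0.0651  0.0427] yaw 95.7 tilt 45.4 x [-0.071  0.698  0.712] y [0.995 0.099 0.002] F [ 0.5  0.2 -4.2] w 0.0512 85.6
contact_force: [0.0, -0.7, -2.2]
clock 16.5 grasp pt [ 0.5863 -0.0656  0.0401] yaw 95.6 tilt 45.4 x [-0.071  0.699  0.712] y [0.995 0.098 0.003] F [ 0.  -0.7 -2.2] w 0.0511 85.8
contact_force: [-1.1, -3.4, 4.7]
clock 16.7 grasp pt [ 0.5864 -0.0656  0.0399] yaw 95.7 tilt 45.4 x [-0.071  0.698  0.712] y [0.995 0.099 0.003] F [-1.1 -3.4  4.7] w 0.0509 86.5
```

```bash
python3 -m crank '[[[0,0,0],[0,0,0]],[[0,0,0],[0,0,0]],[[0,0,0],[0,0,0]],[[0,0,0],[0,0,0]],[[0,0,0],[0,0,0]]]' 8.5 | tail -2
python3 -m crank '[[[0,0,-1],[0,0,0]],[[0,0,-2],[0,0,0]],[[0,0,-3],[0,0,0]],[[0,0,-4],[0,0,0]],[[0,0,-4],[0,0,0]]]' |tail -3
python3 - <<'E'
from plan import *
where()
for n in("scene","top"):
    o,p_,d,X=snap(n); cv2.imwrite(f"pics/{n}4.png",p_[:,:,::-1]); np.savez(f"/tmp/{n}4.npz",p=p_,d=d)
    m=(abs(X[...,0]-.587)<.08)&(X[...,1]>-.13)&(X[...,1]<.06)&(X[...,2]>.03)&(X[...,2]<.075)
    k,l,st,ce=cv2.connectedComponentsWithStats(m.astype(np.uint8)); i=1+np.argmax(st[1:,4])
    q=X[l==i]; print(n,len(q),rect(q[:,:2]),np.percentile(q[:,2],[5,50,95]).round(4))
    a=st[i]; 
    if n=="top": c=p_[a[1]-30:a[1]+a[3]+30,a[0]-40:a[0]+a[2]+40,::-1]; cv2.imwrite("pics/c4.png",cv2.resize(c,None,fx=4,fy=4))
# lamp circle geometry, top view: arm1/arm2 tube points by height
p_,d=load("top");X=cloud("top",d);hsv=cv2.cvtColor(p_,cv2.COLOR_RGB2HSV)
dark=hsv[...,2]<75
for nm,(a,b,c,e),zl,zh in (("elbow cap",(108,135,132,160),.19,.26),("post cap",(192,130,216,160),.185,.26),("foot",(190,140,245,190),0.003,.03)):
    S=np.s_[b:e,a:c]; m=(X[S][...,2]>zl)&(X[S][...,2]<zh)&dark[S]; q=X[S][m]; print(nm,len(q),q.mean(0).round(3),rect(q[:,:2]))
E
```

```text
grip_width: 0.0851
gripper_force: 0.0
contact_force: [0.2, -0.7, -0.6]
grip_width: 0.085
gripper_force: 0.0
clock 17.7 grasp pt [ 0.5956 -0.1659  0.1386] yaw 95.7 tilt 45.4 x [-0.071  0.699  0.712] y [0.995 0.099 0.002] F [ 0.2 -0.7 -0.6] w 0.085 0.0
scene 731 (array([ 0.58512476, -0.03887409]), array([118.,  55.]), -85.20046091079712) [0.035  0.0501 0.0606]
top 754 (array([ 0.58232416, -0.03665103]), array([116.,  52.]), -83.74529027938843) [0.0433 0.0515 0.062 ]
elbow cap 56 [0.783 0.419 0.205] (array([0.78163074, 0.42005725]), array([30., 24.]), -81.68717575073242)
post cap 109 [0.778 0.199 0.197] (array([0.77937469, 0.20044579]), array([28., 28.]), -4.759315490722656)
foot 173 [0.779 0.213 0.02 ] (array([0.77016071, 0.20013219]), array([132.,  69.]), 56.497337341308594)
```

View pics/scene4.png

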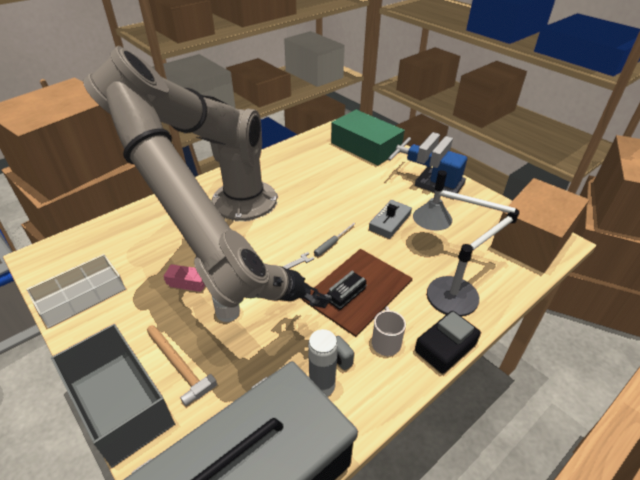

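The pack lies flat with its rails up at (347,288), centre about (0.583, -0.036), and the gripper is clear of it. Next is the lamp.

```bash
cat > lamp.py <<'E'
from plan import *
post=np.array([.779,.2005]); knob=np.array([.580,.327])
def lampwp(knob,T,m):
    a,b=[(np.arctan2(*(k-post)[::-1]),2*np.arccos(np.linalg.norm(k-post)/.44)) for k in (knob,T)]
    d0=a[0]%(2*np.pi);d1=b[0]%(2*np.pi); out=[]
    for f in np.linspace(0,1,m+1):
        d=d0+(d1-d0)*f;e=a[1]+(b[1]-a[1])*f; rr=.44*np.cos(e/2); out.append((*(post+rr*np.array([np.cos(d),np.sin(d)])),np.degrees(d+e/2)))
    return np.array(out)
E
python3 - <<'E'
from lamp import *
F=np.load('/tmp/fit.npz');p,s=F['p'],F['s']
w=lampwp(knob,np.array([.583,-.036]),6); print(w.round(3))
for y0 in (95.7,60,20,-20,140):
    q=monitor.get_obs()['joints']; L=[]
    for x,y,z,yw,t in [(.59,-.15,.30,95.7,20),(.585,0,.36,(95.7+y0)/2,0),(.58,.2,.36,y0,0)]+[(a,b,.36 if i==0 else .253,y0+c-w[0,2],0) for i,(a,b,c) in enumerate(w)]:
        q,e=ik(*pose((x,y,z),yw,t),q,p,s); L.append(e)
        if z==.253 : last=q.round(2)
        if z==.36: st=q.round(2)
    print(y0,max(L),st,last)
plan([(.59,-.17,.30,95.7,20,5),(.585,0,.36,95.7,0,5),(.58,.327,.36,60,0,9)]); where()
E
```

```text
[[ 5.80000e-01  3.27000e-01  2.05151e+02]
 [ 5.44000e-01  2.80000e-01  2.16971e+02]
 [ 5.19000e-01  2.23000e-01  2.28792e+02]
 [ 5.09000e-01  1.58000e-01  2.40613e+02]
 [ 5.16000e-01  9.00000e-02  2.52434e+02]
 [ 5.41000e-01  2.40000e-02  2.64255e+02]
 [ 5.83000e-01 -3.60000e-02  2.76075e+02]]
95.7 2.5173498248948516e-07 [-0.06  0.51 -0.83  1.4   0.37  1.4  -0.79] [ 0.75  0.55 -1.1   1.72  0.53  1.2   0.85]
60 3.335067229271328e-07 [-0.11  0.49 -0.75  1.4   0.33  1.38 -1.38] [ 0.68  0.5  -0.97  1.73  0.44  1.16  0.29]
20 3.7898785571995956e-07 [-0.16  0.46 -0.66  1.4   0.28  1.37 -2.05] [ 0.59  0.45 -0.84  1.73  0.36  1.12 -0.34]
-20 4.644876709718512e-07 [-0.22  0.45 -0.57  1.41  0.24  1.36 -2.71] [ 0.51  0.41 -0.71  1.74  0.3   1.1  -0.99]
140 1.9595943559537287e-07 [ 0.    0.55 -0.95  1.39  0.44  1.42 -0.06] [ 0.83  0.65 -1.27  1.72  0.65  1.27  1.52]
5 rows [1.7, -0.16, -2.62] [0.002, -0.087, -0.001]
5 rows [3.45, 0.24, -0.48] [-0.0, -0.07, 0.0]
9 rows [3.62, -0.71, 0.0] [0.0, 0.0, 0.069]
clock 17.8 grasp pt [ 0.5986 -0.1708  0.1408] yaw 95.2 tilt 45.0 x [-0.07   0.703  0.708] y [0.996 0.091 0.008] F [0.7 0.2 0.6] w 0.0854 0.0
```

```bash
python3 -m crank '[[[1.7,-0.16,-2.62],[0,-0.087,0]],[[1.7,-0.16,-2.62],[0,-0.087,0]],[[1.7,-0.16,-2.62],[0,-0.087,0]],[[1.7,-0.16,-2.62],[0,-0.087,0]],[[1.7,-0.16,-2.62],[0,-0.087,0]]]' | tail -1
python3 -m crank '[[[3.45,0.24,-0.48],[0,-0.07,0]],[[3.45,0.24,-0.48],[0,-0.07,0]],[[3.45,0.24,-0.48],[0,-0.07,0]],[[3.45,0.24,-0.48],[0,-0.07,0]],[[3.45,0.24,-0.48],[0,-0.07,0]]]' | tail -1
python3 -m crank '[[[3.62,-0.71,0],[0,0,0.069]],[[3.62,-0.71,0],[0,0,0.069]],[[3.62,-0.71,0],[0,0,0.069]],[[3.62,-0.71,0],[0,0,0.069]],[[3.62,-0.71,0],[0,0,0.069]]]' | tail -1
python3 -m crank '[[[3.62,-0.71,0],[0,0,0.069]],[[3.62,-0.71,0],[0,0,0.069]],[[3.62,-0.71,0],[0,0,0.069]],[[3.62,-0.71,0],[0,0,0.069]],[[0,0,0],[0,0,0]]]' | tail -1
python3 - <<'E'
from lamp import *
o,p_,d,X=snap("top"); cv2.imwrite("pics/top5.png",p_[:,:,::-1])
o,p_,d,X=snap("wrist"); cv2.imwrite("pics/w5.png",p_[:,:,::-1]); where()
m=(X[...,2]>.262)&(X[...,2]<.285)&(np.hypot(X[...,0]-.58,X[...,1]-.327)<.05)
k,l,st,ce=cv2.connectedComponentsWithStats(m.astype(np.uint8)); i=1+np.argmax(st[1:,4]); q=X[l==i]
print(len(q),ce[i],rect(q[:,:2]),np.median(q[:,2]),cv2.minEnclosingCircle((q[:,:2]*1000).astype(np.float32)))
E
```

```text
gripper_force: 0.0
gripper_force: 0.0
gripper_force: 0.0
gripper_force: 0.0
clock 19.9 grasp pt [0.5762 0.3319 0.3596] yaw 60.2 tilt 0.3 x [0.496 0.868 0.006] y [ 0.868 -0.496 -0.003] F [-0.1 -0.9 -0.4] w 0.0848 0.0
1777 [337.75689364 265.11480023] (array([0.58182886, 0.33006165]), array([25., 25.]), 63.05142593383789) 0.27485687470715814 ((581.5222778320312, 330.1060485839844), 12.908742904663086)
```

```bash
python3 - <<'E'
from lamp import *
plan([(.581,.329,.254,60,0,5)])
E
```

```text
5 rows [-0.01, 0.12, 2.11] [-0.001, -0.001, 0.001]
```

```bash
python3 -m crank '[[[0,0.12,2.11],[0,-0.001,0]],[[0,0.12,2.11],[0,-0.001,0]],[[0,0.12,2.11],[0,-0.001,0]],[[0,0.12,2.11],[0,-0.001,0]],[[0,0.12,2.11],[0,-0.001,0]]]' | tail -3
python3 -m crank '[[[0,0,0],[0,0,0]]]' | grep cont
python3 -m crank '[[[0,0,0],[0,0,0]],[[0,0,0],[0,0,0]],[[0,0,0],[0,0,0]],[[0,0,0],[0,0,0]],[[0,0,0],[0,0,0]]]' 1.5 50 | tail -3
python3 - <<'E'
from lamp import *
where()
o=monitor.get_obs();g=o['tcp_pos'][:2]
w=lampwp(g,np.array([.583,-.036]),6)
plan([(a,b,.254,60+c-w[0,2],0,6) for a,b,c in w[1:]])
E
```

```text
contact_force: [0.8, -0.4, -0.5]
grip_width: 0.085
gripper_force: 0.0
contact_force: [-0.8, 0.7, -0.4]
contact_force: [-2.3, -1.1, 5.1]
grip_width: 0.0247
gripper_force: 48.8
clock 21.0 grasp pt [0.5823 0.329  0.2558] yaw 60.1 tilt 0.2 x [0.498 0.867 0.003] y [ 0.867 -0.498 -0.002] F [-2.3 -1.1  5.1] w 0.0247 48.8
6 rows [-0.97, -0.23, 0.03] [-0.0, -0.0, -0.034]
6 rows [-1.03, -0.19, 0.0] [0.0, 0.0, -0.035]
6 rows [-1.09, -0.15, 0.0] [0.0, 0.0, -0.035]
6 rows [-1.14, -0.1, 0.0] [0.0, 0.0, -0.035]
6 rows [-1.19, -0.05, 0.0] [0.0, 0.0, -0.035]
6 rows [-1.23, 0.0, 0.0] [0.0, 0.0, -0.035]
```

```bash
python3 -m crank '[[[-0.97,-0.23,0],[0,0,-0.034]],[[-0.97,-0.23,0],[0,0,-0.034]],[[-0.97,-0.23,0],[0,0,-0.034]],[[-0.97,-0.23,0],[0,0,-0.034]],[[-0.97,-0.23,0],[0,0,-0.034]]]' | grep cont
python3 -m crank '[[[-0.97,-0.23,0],[0,0,-0.034]],[[-1.03,-0.19,0],[0,0,-0.035]],[[-1.03,-0.19,0],[0,0,-0.035]],[[-1.03,-0.19,0],[0,0,-0.035]],[[-1.03,-0.19,0],[0,0,-0.035]]]' | grep cont
python3 -m crank '[[[-1.03,-0.19,0],[0,0,-0.035]],[[-1.03,-0.19,0],[0,0,-0.035]],[[-1.09,-0.15,0],[0,0,-0.035]],[[-1.09,-0.15,0],[0,0,-0.035]],[[-1.09,-0.15,0],[0,0,-0.035]]]' | grep cont
python3 -m crank '[[[-1.09,-0.15,0],[0,0,-0.035]],[[-1.09,-0.15,0],[0,0,-0.035]],[[-1.09,-0.15,0],[0,0,-0.035]]]' | grep -E "cont|grip"
python3 -c "
from plan import *; where()"
```

```text
contact_force: [4.3, 1.0, 3.5]
contact_force: [4.0, 1.5, 2.2]
contact_force: [5.1, 2.3, 3.4]
contact_force: [4.7, 1.3, 3.2]
grip_width: 0.025
gripper_force: 49.5
clock 22.8 grasp pt [0.5117 0.1598 0.2557] yaw 95.9 tilt 0.3 x [-0.102  0.995  0.005] y [0.995 0.102 0.004] F [4.7 1.3 3.2] w 0.025 49.5
```

```bash
python3 -m crank '[[[-1.14,-0.1,0],[0,0,-0.035]],[[-1.14,-0.1,0],[0,0,-0.035]],[[-1.14,-0.1,0],[0,0,-0.035]],[[-1.14,-0.1,0],[0,0,-0.035]],[[-1.14,-0.1,0],[0,0,-0.035]]]' | grep cont
python3 -m crank '[[[-1.14,-0.1,0],[0,0,-0.035]],[[-1.19,-0.05,0],[0,0,-0.035]],[[-1.19,-0.05,0],[0,0,-0.035]],[[-1.19,-0.05,0],[0,0,-0.035]],[[-1.19,-0.05,0],[0,0,-0.035]]]' | grep cont
python3 -m crank '[[[-1.19,-0.05,0],[0,0,-0.035]],[[-1.19,-0.05,0],[0,0,-0.035]],[[-1.23,0,0],[0,0,-0.035]],[[-1.23,0,0],[0,0,-0.035]],[[-1.23,0,0],[0,0,-0.035]]]' | grep cont
python3 -m crank '[[[-1.23,0,0],[0,0,-0.035]],[[-1.23,0,0],[0,0,-0.035]],[[-1.23,0,0],[0,0,-0.035]],[[0,0,0],[0,0,0]],[[0,0,0],[0,0,0]]]' | grep -E "cont|grip"
python3 - <<'E'
from plan import *; where(); o=monitor.get_obs(); print(tool(np.array([.583,-.036,0])-o['tcp_pos'])*100)
E
```

```text
contact_force: [5.2, 2.5, 3.6]
contact_force: [5.5, 3.1, 3.8]
contact_force: [4.1, 4.6, 5.0]
contact_force: [4.3, -0.2, 6.9]
grip_width: 0.0249
gripper_force: 50.0
clock 24.8 grasp pt [ 0.5865 -0.0366  0.2557] yaw 131.8 tilt -0.0 x [-0.667  0.745 -0.001] y [0.745 0.667 0.006] F [ 4.3 -0.2  6.9] w 0.0249 50.0
[ 0.29301034 -0.36698006 23.66393009]
```

```bash
python3 -m crank '[[[0,0,0],[0,0,0]],[[0,0,0],[0,0,0]],[[0,0,0],[0,0,0]],[[0,0,0],[0,0,0]],[[0,0,0],[0,0,0]]]' 7 | tail -2
python3 -m crank '[[[0,0,-1],[0,0,0]],[[0,0,-2],[0,0,0]],[[0,0,-3],[0,0,0]],[[0,0,-4],[0,0,0]]]' |tail -1
python3 - <<'E'
from lamp import *
F=np.load('/tmp/fit.npz');p,s=F['p'],F['s']
where()
o,p_,d,X=snap("wrist"); m=(X[...,2]>.262)&(X[...,2]<.285)&(np.hypot(X[...,0]-.585,X[...,1]+.036)<.06)
k,l,st,ce=cv2.connectedComponentsWithStats(m.astype(np.uint8)); i=1+np.argmax(st[1:,4]); q=X[l==i]
print("knob",len(q),rect(q[:,:2]),np.median(q[:,2]))
for yw in (195.2,15.2):
    q=o['joints']
    for P in [(.53,.1,.36,(131.8+yw)/2,0),(.432,.308,.25,yw,0),(.432,.308,.061,yw,0),(.42,.352,.061,yw,0)]:
        q,e=ik(*pose(P[:3],*P[3:]),q,p,s); print(yw,q.round(2),round(e,4))
plan([(.55,.05,.36,145,0,3),(.432,.308,.25,195.2,0,9)]); plan([(.55,.05,.36,105,0,3),(.432,.308,.25,15.2,0,13)])
E
```

```text
grip_width: 0.0699
gripper_force: 0.0
gripper_force: 0.0
clock 25.7 grasp pt [ 0.5831 -0.0367  0.3541] yaw 132.0 tilt 0.3 x [-0.668  0.744  0.005] y [ 0.744  0.669 -0.   ] F [ 0.7 -0.4  0.4] w 0.07 0.0
knob 1872 (array([ 0.58762238, -0.03647161]), array([25., 25.]), -82.29174661636353) 0.2749384667969147
195.2 [ 0.63  0.37 -1.19  1.68  0.36  1.33  0.66] 0.0
195.2 [ 0.2   0.52 -1.24  1.84  0.53  1.17  0.62] 0.0
195.2 [ 0.02  0.75 -1.01  1.99  0.84  0.89  0.39] 0.0
195.2 [-0.07  0.77 -1.    1.95  0.84  0.91  0.33] 0.0
15.2 [ 0.44  0.27 -0.9   1.69  0.22  1.28 -0.79] 0.0
15.2 [-0.12  0.33 -0.75  1.86  0.26  1.05 -2.28] 0.0
15.2 [-0.27  0.58 -0.59  2.01  0.49  0.7  -2.48] 0.0
15.2 [-0.35  0.6  -0.59  1.97  0.49  0.72 -2.55] 0.0
3 rows [2.85, 1.22, 0.07] [0.002, 0.001, -0.076]
9 rows [1.97, 2.59, 1.22] [0.0, 0.0, -0.097]
3 rows [3.07, 0.53, 0.07] [0.003, 0.0, 0.157]
13 rows [1.52, -1.88, 0.85] [0.0, 0.0, 0.121]
```

```bash
python3 -m crank '[[[2.85,1.22,0],[0,0,-0.076]],[[2.85,1.22,0],[0,0,-0.076]],[[2.85,1.22,0],[0,0,-0.076]],[[1.97,2.59,1.2],[0,0,-0.097]],[[1.97,2.59,1.2],[0,0,-0.097]]]' |tail -1
python3 -m crank '[[[1.97,2.59,1.2],[0,0,-0.097]],[[1.97,2.59,1.2],[0,0,-0.097]],[[1.97,2.59,1.2],[0,0,-0.097]],[[1.97,2.59,1.2],[0,0,-0.097]],[[1.97,2.59,1.2],[0,0,-0.097]]]' |tail -1
python3 -m crank '[[[1.97,2.59,1.2],[0,0,-0.097]],[[1.97,2.59,1.2],[0,0,-0.097]],[[0,0,0],[0,0,0]],[[0,0,0],[0,0,0]]]' |tail -1
python3 - <<'E'
from plan import *
where()
o,p_,d,X=snap("wrist"); cv2.imwrite("pics/w6.png",p_[:,:,::-1])
m=(X[...,2]>.062)&(X[...,2]<.085)&(np.hypot(X[...,0]-.432,X[...,1]-.308)<.07)
k,l,st,ce=cv2.connectedComponentsWithStats(m.astype(np.uint8)); i=1+np.argmax(st[1:,4]); q=X[l==i]; print("grip",len(q),ce[i],rect(q[:,:2]),np.median(q[:,2]))
m=(X[...,2]>.028)&(X[...,2]<.042)&(np.hypot(X[...,0]-.431,X[...,1]-.31)<.11)
k,l,st,ce=cv2.connectedComponentsWithStats(m.astype(np.uint8)); i=1+np.argmax(st[1:,4]); q=X[l==i]; print("box",len(q),rect(q[:,:2]),np.median(q[:,2]))
plan([(.432,.308,.061,195.2,0,6)])
E
```

```text
gripper_force: 0.0
gripper_force: 0.0
gripper_force: 0.0
clock 27.15 grasp pt [0.4291 0.3081 0.247 ] yaw 195.1 tilt 0.0 x [-0.965 -0.261  0.   ] y [-0.261  0.965  0.003] F [ 0.3 -0.8  0.8] w 0.0703 0.0
grip 964 [325.48547718 231.46991701] (array([0.4319516 , 0.30930673]), array([28., 19.]), 15.286551475524902) 0.07530003227726606
box 16647 (array([0.43161624, 0.31285202]), array([160.,  85.]), -74.59213066101074) 0.03515357469157432
6 rows [-0.03, -0.0, 3.1] [0.0, 0.0, -0.001]
```

View pics/w6.png

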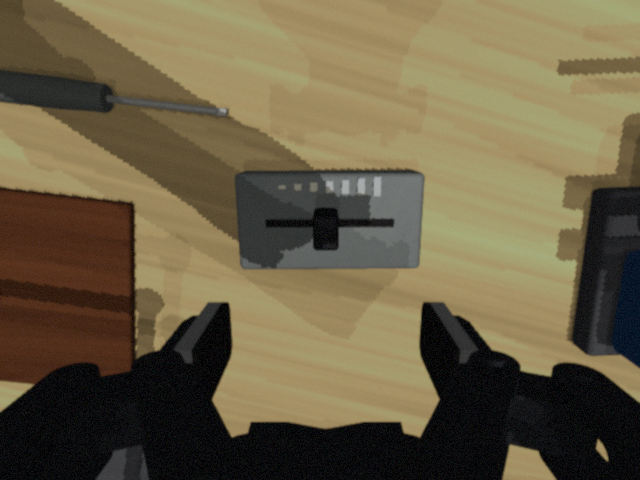

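The slide grip is at (325,230), mid-slot. The bars grow towards the right of the picture (tool +y), so that is the bright end.

```bash
python3 -m crank '[[[-0.04,0.01,3.6],[0,0,0]],[[-0.04,0.01,3.6],[0,0,0]],[[-0.04,0.01,3.6],[0,0,0]],[[-0.04,0.01,3.6],[0,0,0]],[[-0.04,0.01,3],[0,0,0]]]' |tail -3
python3 -m crank '[[[0,0,1.1],[0,0,0]],[[0,0,0],[0,0,0]]]' |tail -3
python3 -c "from plan import *; where()"
python3 -m crank '[[[0,0,0],[0,0,0]],[[0,0,0],[0,0,0]],[[0,0,0],[0,0,0]],[[0,0,0],[0,0,0]],[[0,0,0],[0,0,0]]]' 1 40 |tail -3
python3 -c "from plan import *; where()"
```

```text
contact_force: [1.0, -0.2, -0.3]
grip_width: 0.0702
gripper_force: 0.0
contact_force: [1.2, 0.0, -0.1]
grip_width: 0.07
gripper_force: 0.0
clock 27.9 grasp pt [0.4319 0.308  0.061 ] yaw 194.9 tilt 0.1 x [-0.966 -0.257  0.002] y [-0.257  0.966  0.002] F [ 1.2  0.  -0.1] w 0.07 0.0
contact_force: [0.1, -1.2, 6.6]
grip_width: 0.0197
gripper_force: 39.8
clock 28.4 grasp pt [0.4322 0.3094 0.063 ] yaw 195.0 tilt -0.1 x [-0.966 -0.259 -0.002] y [-0.259  0.966  0.003] F [ 0.1 -1.2  6.6] w 0.0197 39.8
```

```bash
python3 -m crank '[[[0,1,0],[0,0,0]],[[0,1,0],[0,0,0]],[[0,1,0],[0,0,0]],[[0,0.8,0],[0,0,0]]]' |grep cont
python3 -m crank '[[[0,0.3,0],[0,0,0]],[[0,0.2,0],[0,0,0]],[[0,0.1,0],[0,0,0]]]' |grep cont
python3 -c "from plan import *; where()"
python3 -m crank '[[[0,0.15,0],[0,0,0]],[[0,0,0],[0,0,0]],[[0,0,0],[0,0,0]]]' |grep cont
python3 -c "from plan import *; where()"
```

```text
contact_force: [-1.0, -3.5, 7.0]
contact_force: [-0.3, -5.3, 10.4]
clock 29.1 grasp pt [0.4206 0.3515 0.0629] yaw 195.0 tilt -0.1 x [-0.966 -0.259 -0.001] y [-0.259  0.966  0.002] F [-0.3 -5.3 10.4] w 0.0194 40.6
contact_force: [-0.3, -6.4, 11.9]
clock 29.4 grasp pt [0.4206 0.3516 0.0629] yaw 195.0 tilt -0.1 x [-0.966 -0.258 -0.001] y [-0.258  0.966 -0.   ] F [-0.3 -6.4 11.9] w 0.0194 41.0
```

```bash
python3 -m crank '[[[0,0,0],[0,0,0]],[[0,0,0],[0,0,0]],[[0,0,0],[0,0,0]],[[0,0,0],[0,0,0]]]' 7 |tail -2
python3 -m crank '[[[0,0,-1],[0,0,0]],[[0,0,-3],[0,0,0]],[[0,0,-4],[0,0,0]],[[0,0,-4],[0,0,0]],[[0,0,-4],[0,0,0]]]' |tail -3
python3 -m crank '[[[0,0,-4],[0,0,0]],[[0,0,0],[0,0,0]],[[0,0,0],[0,0,0]]]' |tail -3
python3 - <<'E'
from plan import *
where()
o,p_,d,X=snap("wrist")
m=(X[...,2]>.062)&(X[...,2]<.085)&(np.hypot(X[...,0]-.42,X[...,1]-.35)<.07)
k,l,st,ce=cv2.connectedComponentsWithStats(m.astype(np.uint8)); i=1+np.argmax(st[1:,4]); q=X[l==i]; c=rect(q[:,:2])[0]; print("grip",c,"slide",.04+(c-[.4316,.3128])@[-.263,.965])
for n in("scene","top"):
    o,p_,d,X=snap(n); cv2.imwrite(f"pics/{n}7.png",p_[:,:,::-1])
    m=(X[...,2]>.262)&(X[...,2]<.285)&(np.hypot(X[...,0]-.585,X[...,1]+.036)<.06); q=X[m]; print(n,"knob",len(q),q.mean(0).round(3))
E
```

```text
grip_width: 0.0702
gripper_force: 0.0
contact_force: [1.1, -0.3, -0.1]
grip_width: 0.07
gripper_force: 0.0
contact_force: [0.5, 0.3, 0.0]
grip_width: 0.0701
gripper_force: 0.0
clock 30.6 grasp pt [0.42   0.3527 0.2631] yaw 195.0 tilt -0.1 x [-0.966 -0.259 -0.002] y [-0.259  0.966  0.003] F [0.5 0.3 0. ] w 0.0701 0.0
grip [0.42083347 0.35129462] slide 0.07997890366821286
scene knob 88 [ 0.59  -0.042  0.272]
top knob 96 [ 0.586 -0.038  0.274]
```

View pics/scene7.png

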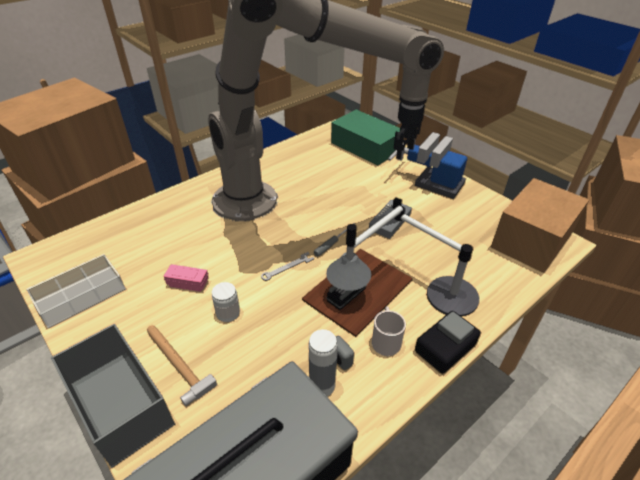

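The lamp head at (348,270) stands over the pack at (345,292), the other things on the bench are where they started, and the arm is clear of everything. The slide measures 0.080 m, at its stop.

```bash
python3 -c "
from bench import r; print(r.hand_in())"
```

```text
the job is handed in; nothing more can be done
None
```

I handed the job in at about 31 s, but the hand-in gave no verdict: the pack lies rails up on the board, the lamp head is about 5 mm from its centre, and the dimmer slide is against its bright stop (0.080 m).

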